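# Line up the blanks and hold the straightedge over the row

### The job

Set up three wooden blanks for marking out: first bring the three square blanks into a straight, even row, each squarely up against the batten of the board and centred on one of the three dark lines. Then draw the wooden straightedge out of its sloping holder, turn it level and hold it up over the row, lengthwise along the row and centred over the middle blank, about a hand's breadth (100 mm) above the blanks. Finish while still holding it there, touching nothing else with it, and leave the tub, the bottle and the bowl where they stand.

Things in the scene. Friction and masses are not known exactly. Their poses are not given: they have to be found in the camera images.
- board: Fixed plywood board, 240 (x) x 320 (y) x 10 mm thick, flat on the table. Origin: centre of its underside; z up, x away from the robot, y along the batten. A brown batten 28 mm wide, 22 mm high above the board, runs along the far side; its near face is at x = +90 mm. Three dark lines 3 mm wide run along x at y = +100, 0, -100 mm, up to the batten, with pale ones on the batten's top.
- mark0 (a point): Point on the board's top surface, on the left (+y) of its three dark lines, 22.5 mm in front of the batten: a blank's centre stands over it (20 mm higher) when the blank is centred on the line and its far side touches the batten. Not a physical part.
- mark1 (a point): Point on the board's top surface, on the middle of its three dark lines, 22.5 mm in front of the batten: a blank's centre stands over it (20 mm higher) when the blank is centred on the line and its far side touches the batten. Not a physical part.
- mark2 (a point): Point on the board's top surface, on the right (-y) of its three dark lines, 22.5 mm in front of the batten: a blank's centre stands over it (20 mm higher) when the blank is centred on the line and its far side touches the batten. Not a physical part.
- blank0_center (a point): Loose square walnut blank, 45 x 45 mm and 40 mm tall, about 60 g; the three are alike. The point is its centre, 20 mm above its underside; z up, x and y square to its sides. It starts flat on the board, out of line and a little turned.
- blank1_center (a point): Loose square walnut blank, 45 x 45 mm and 40 mm tall, about 60 g; the three are alike. The point is its centre, 20 mm above its underside; z up, x and y square to its sides. It starts flat on the board, out of line and a little turned.
- blank2_center (a point): Loose square walnut blank, 45 x 45 mm and 40 mm tall, about 60 g; the three are alike. The point is its centre, 20 mm above its underside; z up, x and y square to its sides. It starts flat on the board, out of line and a little turned.
- rule_center (a point): Loose wooden straightedge, a bar 240 mm long (x), 12 mm thick (y), 36 mm wide (z), 85 g, steel strip on one long edge. The point is its centre (of mass too). It starts in the holder, x pointing up its 45 degree slope to the robot, y level, z up and square to the slope. There its middle can be pinched across the 12 mm, the tool square to the slope or steeper; 25 mm are free beside it.
- holder: Fixed wooden holder, left or right of the board; base 190 (x) x 76 x 14 mm. Origin: centre of its underside; z up, x the way the slot rises, towards the robot. A closed pocket, 31 mm wide, 9.5 mm above the straightedge's upper edge, 2 mm play, holds its lowest 80 mm: draw it out 80 mm or more along its length. A ledge 10 mm thick bears it to 130 mm from its foot. Seated centre: x 2, y 0, z 138 mm.
- tub: Bystander: open white plastic tub, 130 x 90 x 55 mm, origin at the centre of its underside. It stands on the side of the board where the holder is not.
- bottle: Bystander: blue plastic bottle with an orange cap, diameter 62 mm, 150 mm tall, beyond the tub or the holder; origin at the centre of its underside.
- bowl: Bystander: turned wooden bowl, diameter 100 mm, 45 mm tall, beyond the tub or the holder; origin at the centre of its underside.
Not all that is in view belongs to the job. Of the things that look like the part that bears rule_center, the largest one is meant.

How it is judged:
By the outcome, as a careful person would: the job done as asked, in the order asked, and still so for the second after the job is handed in, while the arm keeps its last pose, push and grip.
It also fails if it takes over 72 s, if anything falls off the work surface, if the arm or the gripper's body presses on something with over 40 N, if the wrist force passes 120 N, or if a joint passes its speed limit or range.

### The arm

A 6-joint arm with a two-finger parallel gripper is mounted at the origin on the work surface. World frame = base frame: x ahead of the robot, y to its left, z up, the work surface at z = 0. Lengths are in m, angles in degrees, forces in N, time in s.
With the tool pointing down it reaches from about 0.3 to 0.75 m from the base axis. Payload 8.5 kg.
Tool frame: the origin (TCP) lies at the very end of the fingers, on their centre line; the grasp point (between the pads) lies 19 mm behind it (r.grip_point_offset is the distance from the TCP to the grasp point, in m); z points along the fingers, x is the direction in which the jaws open and shut, and the axes are right-handed (so a half turn about z gives the same grasp; the last joint's range is limited). The gripper opens to 85 mm and grips with 20 to 120 N. Pads are 22 mm wide; open, the fingers measure 114 mm over their backs; the gripper's body (76 mm by 85 mm) begins 54 mm behind the grasp point. The pads swing forward as they close: fully open they stand 13 mm farther back than shut.
Start: joints at [-85.846, 21.807, 74.336, -0, 83.858, -12.336], TCP at [0.156, -0.527, 0.206] pointing down, gripper open.
Joint ranges: [-178.18, 178.18], [-50.72, 133.34], [12.68, 142.11], [-81.47, 261.47], [9.98, 163.14], [-165.26, 165.26]. Speed limits (degrees/s): [136.94, 136.94, 180, 180, 180, 180].

### API

Orientations are given as [roll, pitch, yaw] about the fixed x, y, z axes, in that order (R = Rz(yaw) Ry(pitch) Rx(roll)).
In Python, from bench import r, vision, finish_job gives the robot as it stands.
- The arm moves only by the tool apply_moves, never from a script. Its argument "plan" is a list of rows, each an object with "offset": the shift along the tool's x, y, z scaled (see below), a list of three; "twist": the turn, a rotation vector about the tool's x, y, z scaled (see below), a list of three; "grip": the gripper's target within -1 to 1 (fully open at 1, half-way at 0, shut at -1). A call has 1 to 20 rows; each row shifts and turns the commanded pose from where the row before left it, along the tool's axes as they then stand; what a row does not reach is not made up. The controller multiplies each number of a shift by 0.025 m and each number of a turn by 6 degrees. A row lasts 1/12 s, in which the tool goes at most 41.7 mm and 7.16 degrees, less where a joint would pass 70% of its speed; a pose out of reach is approached as far as the arm can. A call with a number of a shift or a turn outside -1 to 1 is refused whole. A call with a gripper value outside its range is refused whole. The fingers move at their own pace and stop on an object; the grip force is fixed at half the most. Time passes only in rows, so rows that do not move let the fingers close. It gives the time, the measured TCP pose, the force and the opening at its end, in the units of the state.
- r.read_state(): the state, without advancing time (a new reading comes with each control period).
- vision.snapshot(name): name is "side" or "top"; returns a dict with "pixels" (480x640x3 uint8, blue, green, red), "z_map" (480x640 float32, m along the optical axis (not along the pixel's ray), 0 where there is no reading), "camera_matrix" (3x3 intrinsics, pixels), "k1" (the pictures are not rectified: a ray, as slopes to the right and down, at radius r is drawn at 1 + k1 r^2 times it, then the intrinsics apply), "R" (3x3) and "t" (3): a world point X has camera coordinates R X + t. Camera axes: x right, y down, z forward; pixel columns grow to the right and rows downward; lengths in m; the calibration is good to about 2 mm. A picture is of the moment at which its call begins.
- finish_job(): hands the job in, once; it reports no verdict.
The state is a dict: "time": time; "joint_pos": joint angles; "joint_velocities": joint speeds; "tau": joint torques, N m; "eef_pos": TCP position; "eef_rot": TCP orientation; "wrist_force": force on the tool from outside, world axes, zero at the start; "torque": the same for the moment, N m; "grip_width": finger opening in m.
Only numpy, scipy, OpenCV 4.12 (cv2) and the standard library are available. Lean on these libraries where they do the work, as an engineer would, in place of code of your own. Each camera call takes 0.05 s, during which the arm holds its last target. There are 200 camera calls.

## Working session

There is one attempt and no reset: what is moved stays moved. The work goes in short steps, Python scripts to look and compute and a tool call to move; the robot and the scene stay as the last step left them, time stands still between calls to the robot, and variables do not carry over. Pictures are saved under pics/ and viewed, about 8 in all and at most 12, crops included, and the job is handed in when it is done.

Besides the shell and the picture viewer there is one more tool, called after ">>>" as name(argument=value, ...) on one line, values as JSON. apply_moves: Moves the arm, as the interface text tells. Its arguments: {"type":"object","properties":{"plan":{"type":"array"}},"required":["plan"]}

```bash
mkdir -p pics; ls; cat > h.py <<'E'
import numpy as np, cv2
from bench import r, vision, finish_job
from scipy.spatial.transform import Rotation as Ro
def snap(n,f=None):
    s=vision.snapshot(n)
    if f: cv2.imwrite('pics/'+f,s['pixels'])
    return s
def cloud(s):
    K=np.array(s['camera_matrix']);k1=s['k1']
    h,w=s['z_map'].shape
    u,v=np.meshgrid(np.arange(w),np.arange(h))
    xd=(u-K[0,2])/K[0,0];yd=(v-K[1,2])/K[1,1]
    x,y=xd.copy(),yd.copy()
    for _ in range(10):
        q=1+k1*(x*x+y*y);x=xd/q;y=yd/q
    z=s['z_map'];P=np.stack([x*z,y*z,z],-1)
    W=(P-np.array(s['t']))@np.array(s['R'])
    W[z==0]=np.nan
    return W
def proj(s,X):
    c=np.asarray(X)@np.array(s['R']).T+np.array(s['t']);a=c[...,:2]/c[...,2:]
    a=a*(1+s['k1']*(a**2).sum(-1,keepdims=True));K=np.array(s['camera_matrix'])
    return a*[K[0,0],K[1,1]]+K[:2,2]
E
python3 - <<'E'
from h import *
a=snap('top','t0.png');b=snap('side','s0.png')
np.savez('c0.npz',top=cloud(a),side=cloud(b),tp=a['pixels'],sp=b['pixels'])
for s in(a,b): print(-np.array(s['R']).T@s['t'],s['k1'],np.round(s['R'],2).tolist())
print(r.read_state())
E
```

```text
pics
[ 0.35786572 -0.09640413  1.05097847] -0.014057102026800218 [[-0.03, -1.0, 0.0], [-0.99, 0.03, -0.14], [0.14, -0.01, -0.99]]
[0.26016511 0.79063387 0.88050046] 0.001895764913266684 [[-0.96, -0.26, 0.0], [-0.17, 0.62, -0.76], [0.2, -0.74, -0.64]]
{'time': 0.1, 'joint_pos': array([-8.58451866e+01,  2.18383647e+01,  7.43802106e+01, -1.64052696e-04,
        8.38577279e+01, -1.23362748e+01]), 'joint_velocities': array([ 0.05696028, -0.09978557, -0.18557866,  0.08333484, -0.01647582,
       -0.03733648]), 'tau': array([ 2.31111597e-03, -4.49215758e+01, -2.31656045e+01, -2.27988967e-04,
        3.66630949e-03, -1.15365287e-05]), 'eef_pos': array([ 0.15609677, -0.5270735 ,  0.20556315]), 'eef_rot': array([-1.79983857e+02,  7.45761697e-02, -7.35088837e+01]), 'wrist_force': array([-0.37856564,  1.11181677, -0.51162127]), 'torque': array([-0.01311852,  0.00777048,  0.0035642 ]), 'grip_width': 0.08555663573807212}
```

View pics/t0.png

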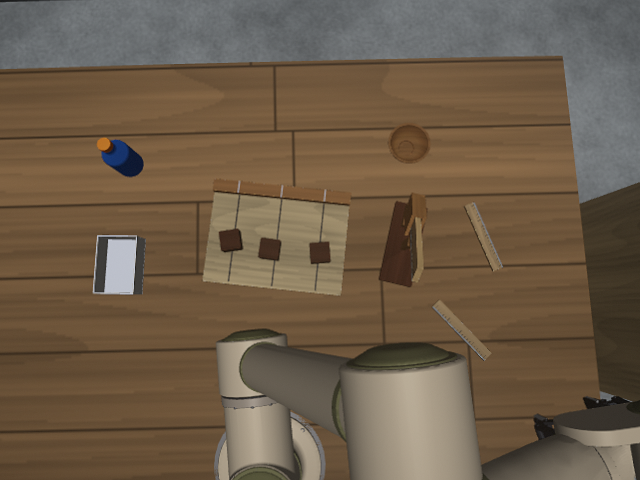

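View pics/s0.png

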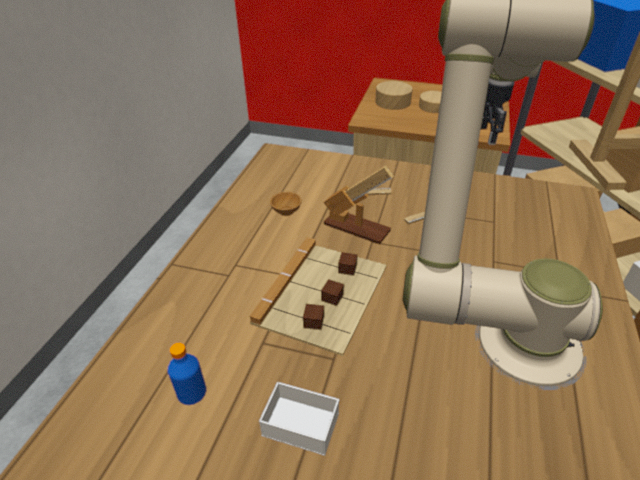

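The top view shows the board at px (205–350, 180–295), with blanks at (231,240), (270,249) and (320,253). The holder is at (405,240). Two decoy rules lie to its right, the tub is at (120,265), the bottle at (120,155) and the bowl at (409,143). The side view agrees.

```bash
python3 - <<'E'
from h import *
d=np.load('c0.npz')
for n in('top','side'):
    W=d[n]; im=d['tp' if n=='top' else 'sp']
    hsv=cv2.cvtColor(im,cv2.COLOR_BGR2HSV)
    X,Y,Z=W[...,0],W[...,1],W[...,2]
    reg=(X>.25)&(X<.75)&(Y>-.16)&(Y<.26)
    t=reg&(abs(Z)<.02)&(X>.7)
    print(n,'table z',np.nanmedian(Z[(abs(Z)<.02)&(X>.3)&(X<.75)&(Y<.3)&(Y>-.6)]))
    m=reg&(Z>.040)&(Z<.058)
    k,l,st,c=cv2.connectedComponentsWithStats(m.astype(np.uint8))
    for i in range(1,k):
        if st[i,4]>60:
            p=W[l==i][:,:2].astype(np.float32);q=cv2.minAreaRect(p)
            print(' blank',np.round(q[0],4),np.round(q[1],4),round(q[2],1),p.shape[0],np.nanmedian(Z[l==i]),p.mean(0), c[i])
    m=reg&(Z>.027)&(Z<.036)
    k,l,st,c=cv2.connectedComponentsWithStats(m.astype(np.uint8))
    i=1+np.argmax(st[1:,4]);p=W[l==i][:,:2].astype(np.float32);print(' batten',cv2.minAreaRect(p),np.nanmedian(Z[l==i]),len(p))
    m=reg&(Z>.006)&(Z<.015)
    k,l,st,c=cv2.connectedComponentsWithStats(m.astype(np.uint8))
    i=1+np.argmax(st[1:,4]);p=W[l==i][:,:2].astype(np.float32);print(' board',cv2.minAreaRect(p),np.nanmedian(Z[l==i]),len(p))
    # holder things
    m=(X>.25)&(X<.75)&(Y<-.2)&(Y>-.42)&(Z>.02)&(Z<.3)
    k,l,st,c=cv2.connectedComponentsWithStats(m.astype(np.uint8))
    for i in range(1,k):
        if st[i,4]>60: print(' H',st[i],np.round(W[l==i].min(0),3),np.round(W[l==i].max(0),3))
a=d['tp'][170:310,190:520];b=d['sp'][150:360,240:420]
cv2.imwrite('pics/z.png',np.hstack([cv2.resize(a[20:130,190:260],None,fx=5,fy=5,interpolation=2),cv2.resize(b[5:105,70:160],(450,550),interpolation=2)]))
E
```

```text
top table z 0.0008091974712781
 blank [0.4984 0.0779] [0.0454 0.0452] 8.0 416 0.050059427199886514 [0.49779457 0.0774591 ] [229.83894231 238.98317308]
 blank [ 0.4765 -0.0103] [0.0452 0.0453] 80.6 411 0.05013785917848561 [ 0.47590113 -0.01061916] [269.33333333 247.7080292 ]
 blank [ 0.4654 -0.1233] [0.0458 0.0449] 3.2 410 0.04996361612499981 [ 0.46470878 -0.12320434] [319.93414634 251.43414634]
 batten ((0.6129868626594543, -0.020766526460647583), (0.282877653837204, 0.029051724821329117), 82.56629943847656) 0.032209847848836216 1446
 board ((0.4936055541038513, -0.018675029277801514), (0.30961915850639343, 0.21340830624103546), 82.26636505126953) 0.010281453053897141 9931
 H [388 128  42  36 713] [ 0.664 -0.385  0.02 ] [ 0.75  -0.288  0.05 ]
 H [ 401  192   25   90 1409] [ 0.388 -0.359  0.02 ] [ 0.592 -0.286  0.236]
side table z -0.0003854746431674892
 blank [ 0.4635 -0.1218] [0.0453 0.051 ] 3.3 238 0.04792442924221116 [ 0.4625749  -0.11805852] [347.61344538 259.46218487]
 blank [ 0.4744 -0.0091] [0.0501 0.045 ] 80.3 281 0.04827845944006952 [ 0.47376612 -0.00528578] [332.28469751 288.03558719]
 blank [0.4967 0.0799] [0.0446 0.0486] 7.2 321 0.0484876327290342 [0.4956033  0.08258498] [313.37383178 312.21806854]
 batten ((0.6107159852981567, -0.019653260707855225), (0.2853846549987793, 0.030975468456745148), 82.32333374023438) 0.03069482636221652 897
 board ((0.5062768459320068, -0.0184708833694458), (0.3122468888759613, 0.23983614146709442), 82.67106628417969) 0.00900485809412122 5927
 H [ 324  166   70   59 1474] [ 0.386 -0.354  0.02 ] [ 0.588 -0.285  0.233]
 H [271 192  31  22 375] [ 0.664 -0.386  0.02 ] [ 0.75  -0.286  0.049]
```

View pics/z.png

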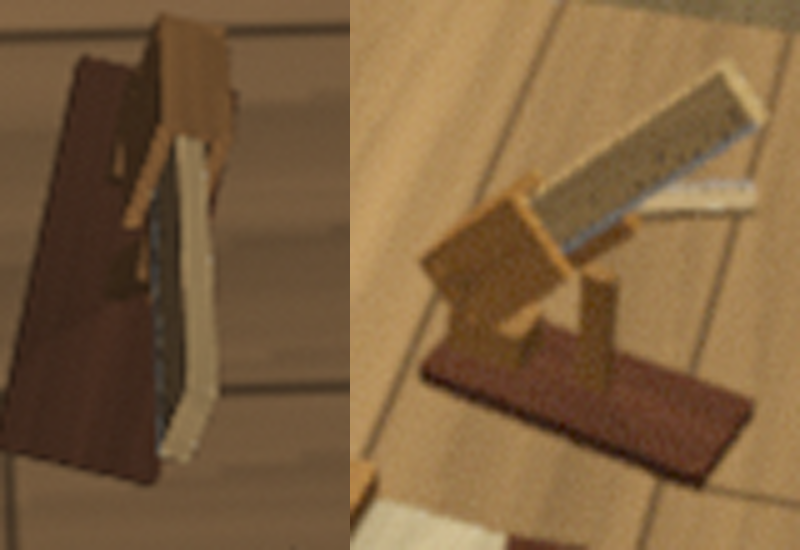

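```bash
cat > board.py <<'E'
from h import *
def board(W,im):
    X,Y,Z=W[...,0],W[...,1],W[...,2]
    m=(X>.5)&(X<.68)&(Y>-.22)&(Y<.2)&(Z>.026)&(Z<.037)
    k,l,st,c=cv2.connectedComponentsWithStats(m.astype(np.uint8))
    i=1+np.argmax(st[1:,4]);p=W[l==i][:,:2].astype(np.float32);q=cv2.minAreaRect(p)
    a=q[2] if q[1][0]>q[1][1] else q[2]+90
    yaw=(a-90+90)%180-90
    R=np.array([[np.cos(np.radians(yaw)),-np.sin(np.radians(yaw))],[np.sin(np.radians(yaw)),np.cos(np.radians(yaw))]])
    c=np.array(q[0])-R@[.104,0]
    # dark lines on board: refine y (local) by intensity
    g=cv2.cvtColor(im,cv2.COLOR_BGR2GRAY).astype(float)
    L=(W[...,:2]-c)@R
    res=[]
    for y in(.1,0,-.1):
        s=(abs(Z-.01)<.005)&(abs(L[...,1]-y)<.012)&(L[...,0]<.08)&(L[...,0]>-.115)
        for lo in(-.115,.02):
            t=s&(L[...,0]>lo)&(L[...,0]<lo+.065)
            w=np.clip(np.median(g[t])-12-g[t],0,None)if t.sum()else np.array([0])
            res.append((y,lo+.03,round(1e3*((w*(L[...,1][t]-y)).sum()/max(w.sum(),1e-9)),1),int((w>0).sum())))
    return c,yaw,q,R,res
E
python3 - <<'E'
from board import *
d=np.load('c0.npz')
for n,i in(('top','tp'),('side','sp')):
    c,yaw,q,R,res=board(d[n],d[i]);print(n,c,yaw,q[1]);print(res)
    # rule: points in slope frame
    W=d[n];X,Y,Z=W[...,0],W[...,1],W[...,2]
    m=(X>.34)&(X<.62)&(Y<-.25)&(Y>-.4)&(Z>.15)&(Z<.26)
    p=W[m];print(len(p))
    # holder base
    m=(X>.34)&(X<.66)&(Y<-.2)&(Y>-.4)&(Z>.009)&(Z<.018)
    k,l,st,_=cv2.connectedComponentsWithStats(m.astype(np.uint8));j=1+np.argmax(st[1:,4])
    print('base',cv2.minAreaRect(W[l==j][:,:2].astype(np.float32)),st[j,4])
    np.save('rule_'+n,p)
    b=np.polyfit(p[:,0],p[:,1],1);print('fit y(x)',b, np.degrees(np.arctan(b[0])),p.min(0),p.max(0))
print([x for x in dir(r) if x[0]!='_'],r.grip_point_offset)
E
```

```text
top [ 0.5074295  -0.02579767] -7.495086669921875 (0.3204210102558136, 0.029193174093961716)
[(0.1, -0.085, np.float64(0.3), 74), (0.1, 0.05, np.float64(0.4), 58), (0, -0.085, np.float64(0.1), 72), (0, 0.05, np.float64(0.5), 61), (-0.1, -0.085, np.float64(0.6), 81), (-0.1, 0.05, np.float64(0.5), 61)]
526
base ((0.48398590087890625, -0.3172226846218109), (0.07411684840917587, 0.18929612636566162), 75.08135223388672) 1543
fit y(x) [-0.26093954 -0.18814232] -14.62462798807041 [ 0.38762942 -0.32390837  0.15018196] [ 0.49456574 -0.28612433  0.23645311]
side [ 0.50513675 -0.0250249 ] -7.541778564453125 (0.3237975239753723, 0.03131367266178131)
[(0.1, -0.085, np.float64(-0.4), 58), (0.1, 0.05, np.float64(-0.1), 50), (0, -0.085, np.float64(-0.3), 52), (0, 0.05, np.float64(-0.1), 42), (-0.1, -0.085, np.float64(-0.7), 41), (-0.1, 0.05, np.float64(-0.3), 39)]
435
base ((0.4821593165397644, -0.31635820865631104), (0.08393079787492752, 0.19019602239131927), 74.87596130371094) 791
fit y(x) [-0.24244558 -0.19478379] -13.62814979777144 [ 0.38632508 -0.32370066  0.15029013] [ 0.48887065 -0.28472544  0.23321287]
['Unreachable', 'grip_point_offset', 'read_state'] 0.0187
```

```bash
cat > go.py <<'E'
from h import *
C=np.array([.5063,-.0252]);YAW=-7.5
Rb=Ro.from_euler('z',YAW,degrees=True).as_matrix()[:2,:2]
def mark(y,x=.0675): return C+Rb@[x,y]
def plan(p,e,p0=None,e0=None):
    s=r.read_state();p0=s['eef_pos'] if p0 is None else np.array(p0);e0=s['eef_rot'] if e0 is None else e0
    R0=Ro.from_euler('xyz',e0,degrees=True);R1=Ro.from_euler('xyz',e,degrees=True)
    o=R0.inv().apply(np.array(p)-p0)/.025; t=(R0.inv()*R1).as_rotvec(degrees=True)/6
    print('shift tot',np.round(o,2),'turn tot',np.round(t,2))
E
python3 - <<'E'
from go import *
s=r.read_state();p=s['eef_pos'];e=s['eef_rot']
for b in((.4976,.0789),(.4755,-.0097),(.4645,-.1225)): print('local',(np.array(b)-C)@Rb)
for y in(.1,0,-.1): print(mark(y))
plan([*p[:2],.32],e); plan([.4976,.0789,.32],[180,0,-82.3],[*p[:2],.32])
E
```

```text
local [-0.02221335  0.10207383]
local [-0.03255966  0.01134719]
local [-0.0287422  -0.10192358]
[0.58627515 0.06513397]
[ 0.57322253 -0.03401052]
[ 0.56016991 -0.133155  ]
shift tot [-0.01 -0.   -4.58] turn tot [0. 0. 0.]
shift tot [-19.36 -19.98   0.03] turn tot [-0.    0.01  1.47]
```

>>> apply_moves(plan=[{"offset": [0,0,-0.95],"twist": [0,0,0],"grip": 1},{"offset": [0,0,-0.95],"twist": [0,0,0],"grip": 1},{"offset": [0,0,-0.95],"twist": [0,0,0],"grip": 1},{"offset": [0,0,-0.95],"twist": [0,0,0],"grip": 1},{"offset": [0,0,-0.8],"twist": [0,0,0],"grip": 0.5},{"offset": [-0.8,-0.83,0],"twist": [0,0,0],"grip": 0.5},{"offset": [-0.8,-0.83,0],"twist": [0,0,0],"grip": 0.5},{"offset": [-0.8,-0.83,0],"twist": [0,0,0],"grip": 0.5},{"offset": [-0.8,-0.83,0],"twist": [0,0,0],"grip": 0.5},{"offset": [-0.8,-0.83,0],"twist": [0,0,0],"grip": 0.5},{"offset": [-0.8,-0.83,0],"twist": [0,0,0],"grip": 0.5},{"offset": [-0.8,-0.83,0],"twist": [0,0,0],"grip": 0.5},{"offset": [-0.8,-0.83,0],"twist": [0,0,0],"grip": 0.5},{"offset": [-0.8,-0.83,0],"twist": [0,0,0],"grip": 0.5},{"offset": [-0.8,-0.83,0],"twist": [0,0,0],"grip": 0.5},{"offset": [-0.8,-0.83,0],"twist": [0,0,0],"grip": 0.5},{"offset": [-0.8,-0.83,0],"twist": [0,0,0],"grip": 0.5},{"offset": [-0.8,-0.83,0],"twist": [0,0,0],"grip": 0.5},{"offset": [-0.8,-0.83,0],"twist": [0,0,0],"grip": 0.5},{"offset": [-0.8,-0.83,0],"twist": [0,0,0],"grip": 0.5}])

```text
time: 1.77
eef_pos: [0.3697, -0.1499, 0.321]
eef_rot: [180.0, 0.0, -73.5]
wrist_force: [0.6, -0.3, 0.4]
grip_width: 0.064
```

```bash
python3 - <<'E'
from go import *
s=r.read_state();print(s['eef_pos'],s['eef_rot'],s['grip_width'])
plan([.4976,.0789,.1],[180,0,-82.3])
E
```

```text
[ 0.36970969 -0.14991244  0.32098235] [ 1.79989082e+02  1.68186418e-02 -7.35201386e+01] 0.06398637520094462
shift tot [-7.32 -7.5   8.84] turn tot [0.   0.   1.46]
```

>>> apply_moves(plan=[{"offset": [-0.92,-0.94,0.6],"twist": [0,0,0],"grip": 0.5},{"offset": [-0.92,-0.94,0.6],"twist": [0,0,0],"grip": 0.5},{"offset": [-0.92,-0.94,0.6],"twist": [0,0,0],"grip": 0.5},{"offset": [-0.92,-0.94,0.6],"twist": [0,0,0],"grip": 0.5},{"offset": [-0.92,-0.94,0.6],"twist": [0,0,0],"grip": 0.5},{"offset": [-0.92,-0.94,0.6],"twist": [0,0,0],"grip": 0.5},{"offset": [-0.92,-0.94,0.6],"twist": [0,0,0],"grip": 0.5},{"offset": [-0.92,-0.94,0.6],"twist": [0,0,0],"grip": 0.5},{"offset": [0,0,1],"twist": [0,0,0.5],"grip": 0.5},{"offset": [0,0,1],"twist": [0,0,0.5],"grip": 0.5},{"offset": [0,0,1],"twist": [0,0,0.46],"grip": 0.5},{"offset": [0,0,1],"twist": [0,0,0],"grip": 0.5},{"offset": [0,0,0],"twist": [0,0,0],"grip": 0.5},{"offset": [0,0,0],"twist": [0,0,0],"grip": 0.5}])

```text
time: 2.93
eef_pos: [0.497, 0.0785, 0.1008]
eef_rot: [179.9, 0.0, -82.3]
wrist_force: [0.9, -0.3, 0.3]
grip_width: 0.0639
```

```bash
python3 - <<'E'
from go import *
s=r.read_state();print(s['eef_pos'],s['eef_rot'],s['grip_width'])
plan([.4976,.0789,.015],[180,0,-82.3])
# push after grasp
t=mark(.1);print(t);plan([*(t-Rb@[.008,0]),.015],[180,0,-97.5],[.4976,.0789,.015],[180,0,-97.5])
E
```

```text
[0.49702077 0.07846588 0.10078171] [ 1.79862790e+02  3.00724548e-02 -8.22542932e+01] 0.06394644221648484
shift tot [-0.01 -0.03  3.43] turn tot [0.02 0.01 0.01]
[0.58627515 0.06513397]
shift tot [ 0.08 -3.27 -0.  ] turn tot [0. 0. 0.]
```

>>> apply_moves(plan=[{"offset": [0,0,0.9],"twist": [0,0,0],"grip": 0.5},{"offset": [0,0,0.9],"twist": [0,0,0],"grip": 0.5},{"offset": [0,0,0.9],"twist": [0,0,0],"grip": 0.5},{"offset": [0,0,0.5],"twist": [0,0,0],"grip": 0.5},{"offset": [0,0,0.2],"twist": [0,0,0],"grip": 0.5},{"offset": [0,0,0],"twist": [0,0,0],"grip": 0.5},{"offset": [0,0,0],"twist": [0,0,0],"grip": -1},{"offset": [0,0,0],"twist": [0,0,0],"grip": -1},{"offset": [0,0,0],"twist": [0,0,0],"grip": -1},{"offset": [0,0,0],"twist": [0,0,0],"grip": -1},{"offset": [0,0,0],"twist": [0,0,0],"grip": -1},{"offset": [0,0,0],"twist": [0,0,0],"grip": -1}])

```text
time: 3.93
eef_pos: [0.4985, 0.0784, 0.0181]
eef_rot: [-179.8, -0.0, -82.3]
wrist_force: [-1.0, 0.5, 6.3]
grip_width: 0.0425
```

>>> apply_moves(plan=[{"offset": [0,0,-0.1],"twist": [0,0,0],"grip": -1},{"offset": [0,0,0],"twist": [0,0,0.5],"grip": -1},{"offset": [0,0,0],"twist": [0,0,0.5],"grip": -1},{"offset": [0,0,0],"twist": [0,0,0.5],"grip": -1},{"offset": [0,0,0],"twist": [0,0,0.5],"grip": -1},{"offset": [0,0,0],"twist": [0,0,0.53],"grip": -1},{"offset": [0.02,-0.5,0],"twist": [0,0,0],"grip": -1},{"offset": [0.02,-0.5,0],"twist": [0,0,0],"grip": -1},{"offset": [0.02,-0.5,0],"twist": [0,0,0],"grip": -1},{"offset": [0.02,-0.5,0],"twist": [0,0,0],"grip": -1},{"offset": [0,-0.5,0],"twist": [0,0,0],"grip": -1},{"offset": [0,-0.4,0],"twist": [0,0,0],"grip": -1},{"offset": [0,-0.3,0],"twist": [0,0,0],"grip": -1},{"offset": [0,0,0],"twist": [0,0,0],"grip": -1},{"offset": [0,0,0],"twist": [0,0,0],"grip": -1}])

```text
time: 5.18
eef_pos: [0.5764, 0.0661, 0.0189]
eef_rot: [-180.0, 0.0, -97.5]
wrist_force: [-0.1, -0.1, -0.4]
grip_width: 0.0424
```

```bash
python3 - <<'E'
from go import *
s=r.read_state();print(s['eef_pos'],s['eef_rot'],s['wrist_force'],(s['eef_pos'][:2]-C)@Rb)
t=mark(.1);plan([*t,.018],[180,0,-97.5])
E
```

```text
[0.57637853 0.06611574 0.01887303] [-1.79997406e+02  1.22259274e-03 -9.74501208e+01] [-0.13828274 -0.08875429 -0.43230111] [0.0575599 0.0996816]
shift tot [-0.01 -0.4   0.03] turn tot [-0.    0.    0.01]
```

>>> apply_moves(plan=[{"offset": [0,-0.2,0],"twist": [0,0,0],"grip": -1},{"offset": [0,-0.15,0.02],"twist": [0,0,0],"grip": -1},{"offset": [0,-0.1,0],"twist": [0,0,0],"grip": -1},{"offset": [0,0,0],"twist": [0,0,0],"grip": -1},{"offset": [0,0,0],"twist": [0,0,0],"grip": -1}])

```text
time: 5.6
eef_pos: [0.5874, 0.0647, 0.0182]
eef_rot: [180.0, -0.0, -97.4]
wrist_force: [-2.7, 0.3, 1.8]
grip_width: 0.0425
```

>>> apply_moves(plan=[{"offset": [0,-0.06,0],"twist": [0,0,0],"grip": -1},{"offset": [0,0,0],"twist": [0,0,0],"grip": -1},{"offset": [0,0,0],"twist": [0,0,0],"grip": -1}])

```text
time: 5.85
eef_pos: [0.5875, 0.0646, 0.0182]
eef_rot: [179.8, -0.0, -97.4]
wrist_force: [-8.3, -1.1, 7.2]
grip_width: 0.0428
```

```bash
python3 - <<'E'
from go import *
s=r.read_state();print((s['eef_pos'][:2]-C)@Rb)
plan([.4755,-.0097,.018],[180,0,-99.6])
plan([*(mark(0)-Rb@[.008,0]),.018],[180,0,-97.5],[.4755,-.0097,.018],[180,0,-97.5])
E
```

```text
[0.06877669 0.09966557]
shift tot [3.53 4.06 0.03] turn tot [ 0.03 -0.    0.36]
shift tot [ 0.45 -3.68 -0.  ] turn tot [0. 0. 0.]
```

>>> apply_moves(plan=[{"offset": [0,0,0],"twist": [0,0,0],"grip": 0.5},{"offset": [0,0,0],"twist": [0,0,0],"grip": 0.5},{"offset": [0,0,0],"twist": [0,0,0],"grip": 0.5},{"offset": [0,0,0],"twist": [0,0,0],"grip": 0.5},{"offset": [0,0,-0.4],"twist": [0,0,0],"grip": 0.5},{"offset": [0,0,-0.8],"twist": [0,0,0],"grip": 0.5},{"offset": [0,0,-0.8],"twist": [0,0,0],"grip": 0.5},{"offset": [0,0,-0.8],"twist": [0,0,0],"grip": 0.5},{"offset": [0,0,-0.8],"twist": [0,0,0],"grip": 0.5},{"offset": [0,0,0],"twist": [0,0,0],"grip": 0.5}])

```text
time: 6.68
eef_pos: [0.5911, 0.0643, 0.1129]
eef_rot: [-179.5, 0.0, -97.4]
wrist_force: [0.3, -1.0, -0.1]
grip_width: 0.0639
```

>>> apply_moves(plan=[{"offset": [0.8,0.95,0],"twist": [0,0,0],"grip": 0.5},{"offset": [0.8,0.95,0],"twist": [0,0,0],"grip": 0.5},{"offset": [0.8,0.95,0],"twist": [0,0,0],"grip": 0.5},{"offset": [0.8,0.95,0],"twist": [0,0,0],"grip": 0.5},{"offset": [0.33,0.4,0],"twist": [0,0,0.36],"grip": 0.5},{"offset": [0,0,0.6],"twist": [0,0,0],"grip": 0.5},{"offset": [0,0,0.8],"twist": [0,0,0],"grip": 0.5},{"offset": [0,0,0.8],"twist": [0,0,0],"grip": 0.5},{"offset": [0,0,0.8],"twist": [0,0,0],"grip": 0.5},{"offset": [0,0,0.5],"twist": [0,0,0],"grip": 0.5},{"offset": [0,0,0.3],"twist": [0,0,0],"grip": 0.5},{"offset": [0,0,0],"twist": [0,0,0],"grip": 0.5},{"offset": [0,0,0],"twist": [0,0,0],"grip": -1},{"offset": [0,0,0],"twist": [0,0,0],"grip": -1},{"offset": [0,0,0],"twist": [0,0,0],"grip": -1},{"offset": [0,0,0],"twist": [0,0,0],"grip": -1},{"offset": [0,0,0],"twist": [0,0,0],"grip": -1},{"offset": [0,0,0],"twist": [0,0,0],"grip": -1}])

```text
time: 8.18
eef_pos: [0.4742, -0.0096, 0.0142]
eef_rot: [-179.9, -0.0, -99.6]
wrist_force: [-1.7, 0.1, 6.7]
grip_width: 0.0428
```

```bash
python3 - <<'E'
from go import *
s=r.read_state();p=s['eef_pos']
plan(p,[180,0,-97.5])
plan([*(mark(0)-Rb@[.005,0]),p[2]],[180,0,-97.5],p,[180,0,-97.5])
E
```

```text
shift tot [0. 0. 0.] turn tot [-0.02 -0.   -0.35]
shift tot [ 0.45 -3.85 -0.  ] turn tot [0. 0. 0.]
```

>>> apply_moves(plan=[{"offset": [0,0,-0.1],"twist": [0,0,0],"grip": -1},{"offset": [0,0,0],"twist": [0,0,-0.35],"grip": -1},{"offset": [0.09,-0.5,0],"twist": [0,0,0],"grip": -1},{"offset": [0.09,-0.5,0],"twist": [0,0,0],"grip": -1},{"offset": [0.09,-0.5,0],"twist": [0,0,0],"grip": -1},{"offset": [0.09,-0.5,0],"twist": [0,0,0],"grip": -1},{"offset": [0.09,-0.5,0],"twist": [0,0,0],"grip": -1},{"offset": [0,-0.5,0],"twist": [0,0,0],"grip": -1},{"offset": [0,-0.4,0],"twist": [0,0,0],"grip": -1},{"offset": [0,-0.3,0],"twist": [0,0,0],"grip": -1},{"offset": [0,-0.2,0.02],"twist": [0,0,0],"grip": -1},{"offset": [0,-0.1,0],"twist": [0,0,0],"grip": -1},{"offset": [0,0,0],"twist": [0,0,0],"grip": -1},{"offset": [0,0,0],"twist": [0,0,0],"grip": -1}])

```text
time: 9.35
eef_pos: [0.5709, -0.0336, 0.0151]
eef_rot: [180.0, 0.0, -97.5]
wrist_force: [0.4, -0.3, 0.3]
grip_width: 0.0431
```

```bash
python3 - <<'E'
from go import *
s=r.read_state();p=s['eef_pos'];print((p[:2]-C)@Rb,s['eef_rot'])
E
```

```text
[0.06509101 0.00013602] [ 1.79967017e+02  3.07513869e-03 -9.75052199e+01]
```

>>> apply_moves(plan=[{"offset": [0,-0.1,0],"twist": [0,0,0],"grip": -1},{"offset": [0,-0.1,0],"twist": [0,0,0],"grip": -1},{"offset": [0,-0.05,0],"twist": [0,0,0],"grip": -1},{"offset": [0,0,0],"twist": [0,0,0],"grip": -1},{"offset": [0,0,0],"twist": [0,0,0],"grip": -1}])

```text
time: 9.77
eef_pos: [0.5723, -0.0335, 0.0146]
eef_rot: [179.3, 0.0, -97.5]
wrist_force: [-18.6, -0.4, 10.1]
grip_width: 0.0433
```

>>> apply_moves(plan=[{"offset": [0,0.12,0],"twist": [0,0,0],"grip": -1},{"offset": [0,0,0],"twist": [0,0,0],"grip": -1},{"offset": [0,0,0],"twist": [0,0,0],"grip": 0.5},{"offset": [0,0,0],"twist": [0,0,0],"grip": 0.5},{"offset": [0,0,0],"twist": [0,0,0],"grip": 0.5},{"offset": [0,0,0],"twist": [0,0,0],"grip": 0.5},{"offset": [0,0,-0.4],"twist": [0,0,0],"grip": 0.5},{"offset": [0,0,-0.8],"twist": [0,0,0],"grip": 0.5},{"offset": [0,0,-0.8],"twist": [0,0,0],"grip": 0.5},{"offset": [0,0,-0.8],"twist": [0,0,0],"grip": 0.5},{"offset": [0,0,-0.8],"twist": [0,0,0],"grip": 0.5},{"offset": [0,0,0],"twist": [0,0,0],"grip": 0.5}])

```text
time: 10.77
eef_pos: [0.5765, -0.0346, 0.1098]
eef_rot: [-179.6, -0.1, -97.5]
wrist_force: [0.0, -0.2, 1.2]
grip_width: 0.0642
```

```bash
python3 - <<'E'
from go import *
s=r.read_state();p=s['eef_pos'];print(p,s['eef_rot'])
plan([.4645,-.1225,.0165],[180,0,-86.8])
plan([*(mark(-.1)-Rb@[.004,0]),.0165],[180,0,-97.5],[.4645,-.1225,.0165],[180,0,-97.5])
E
```

```text
[ 0.57646657 -0.03455961  0.10982922] [-1.79551416e+02 -6.01324246e-02 -9.75033640e+01]
shift tot [4.07 4.01 3.71] turn tot [-0.07 -0.02 -1.78]
shift tot [-0.08 -3.69 -0.  ] turn tot [0. 0. 0.]
```

>>> apply_moves(plan=[{"offset": [0.8,0.8,0],"twist": [0,0,0],"grip": 0.5},{"offset": [0.8,0.8,0],"twist": [0,0,0],"grip": 0.5},{"offset": [0.8,0.8,0],"twist": [0,0,0],"grip": 0.5},{"offset": [0.8,0.8,0],"twist": [0,0,0],"grip": 0.5},{"offset": [0.87,0.81,0],"twist": [0,0,-0.6],"grip": 0.5},{"offset": [0,0,0.6],"twist": [0,0,-0.6],"grip": 0.5},{"offset": [0,0,0.8],"twist": [0,0,-0.58],"grip": 0.5},{"offset": [0,0,0.8],"twist": [0,0,0],"grip": 0.5},{"offset": [0,0,0.7],"twist": [0,0,0],"grip": 0.5},{"offset": [0,0,0.5],"twist": [0,0,0],"grip": 0.5},{"offset": [0,0,0.3],"twist": [0,0,0],"grip": 0.5},{"offset": [0,0,0],"twist": [0,0,0],"grip": 0.5},{"offset": [0,0,0],"twist": [0,0,0],"grip": -1},{"offset": [0,0,0],"twist": [0,0,0],"grip": -1},{"offset": [0,0,0],"twist": [0,0,0],"grip": -1},{"offset": [0,0,0],"twist": [0,0,0],"grip": -1},{"offset": [0,0,0],"twist": [0,0,0],"grip": -1},{"offset": [0,0,0],"twist": [0,0,0],"grip": -1}])

```text
time: 12.27
eef_pos: [0.4624, -0.1222, 0.0137]
eef_rot: [-179.9, -0.1, -86.8]
wrist_force: [-0.7, 0.7, 7.1]
grip_width: 0.0431
```

```bash
python3 - <<'E'
from go import *
s=r.read_state();p=s['eef_pos']
plan(p,[180,0,-97.5])
plan([*(mark(-.1)-Rb@[.004,0]),p[2]],[180,0,-97.5],p,[180,0,-97.5])
E
```

```text
shift tot [0. 0. 0.] turn tot [-0.02 -0.01  1.78]
shift tot [-0.07 -3.77 -0.  ] turn tot [0. 0. 0.]
```

>>> apply_moves(plan=[{"offset": [0,0,-0.12],"twist": [0,0,0],"grip": -1},{"offset": [0,0,0],"twist": [0,0,0.6],"grip": -1},{"offset": [0,0,0],"twist": [0,0,0.6],"grip": -1},{"offset": [0,0,0],"twist": [0,0,0.58],"grip": -1},{"offset": [-0.07,-0.5,0],"twist": [0,0,0],"grip": -1},{"offset": [0,-0.5,0],"twist": [0,0,0],"grip": -1},{"offset": [0,-0.5,0],"twist": [0,0,0],"grip": -1},{"offset": [0,-0.5,0],"twist": [0,0,0],"grip": -1},{"offset": [0,-0.5,0],"twist": [0,0,0],"grip": -1},{"offset": [0,-0.5,0],"twist": [0,0,0],"grip": -1},{"offset": [0,-0.4,0],"twist": [0,0,0],"grip": -1},{"offset": [0,-0.25,0],"twist": [0,0,0],"grip": -1},{"offset": [0,-0.15,0.02],"twist": [0,0,0],"grip": -1},{"offset": [0,-0.05,0],"twist": [0,0,0],"grip": -1},{"offset": [0,0,0],"twist": [0,0,0],"grip": -1},{"offset": [0,0,0],"twist": [0,0,0],"grip": -1}])

```text
time: 13.6
eef_pos: [0.557, -0.1326, 0.0151]
eef_rot: [180.0, 0.0, -97.5]
wrist_force: [-0.5, 0.1, -1.4]
grip_width: 0.0428
```

```bash
python3 - <<'E'
from go import *
s=r.read_state();p=s['eef_pos'];print((p[:2]-C)@Rb,s['eef_rot'],s['wrist_force'])
E
```

```text
[ 0.06427667 -0.09989147] [ 1.79970757e+02  8.41533024e-03 -9.75151593e+01] [-0.53019933  0.1007382  -1.35753937]
```

>>> apply_moves(plan=[{"offset": [0,-0.1,0],"twist": [0,0,0],"grip": -1},{"offset": [0,-0.05,0],"twist": [0,0,0],"grip": -1},{"offset": [0,-0.05,0],"twist": [0,0,0],"grip": -1},{"offset": [0,0,0],"twist": [0,0,0],"grip": -1},{"offset": [0,0,0],"twist": [0,0,0],"grip": -1}])

```text
time: 14.02
eef_pos: [0.5589, -0.1326, 0.0147]
eef_rot: [179.5, 0.1, -97.5]
wrist_force: [-13.2, 0.9, 6.1]
grip_width: 0.0432
```

>>> apply_moves(plan=[{"offset": [0,0.1,0],"twist": [0,0,0],"grip": -1},{"offset": [0,0,0],"twist": [0,0,0],"grip": -1},{"offset": [0,0,0],"twist": [0,0,0],"grip": 0.5},{"offset": [0,0,0],"twist": [0,0,0],"grip": 0.5},{"offset": [0,0,0],"twist": [0,0,0],"grip": 0.5},{"offset": [0,0,0],"twist": [0,0,0],"grip": 0.5},{"offset": [0,0,-0.4],"twist": [0,0,0],"grip": 0.5},{"offset": [0,0,-0.8],"twist": [0,0,0],"grip": 0.5},{"offset": [0,0,-1],"twist": [0,0,0],"grip": 0.5},{"offset": [0,0,-1],"twist": [0,0,0],"grip": 0.5},{"offset": [0,0,-1],"twist": [0,0,0],"grip": 0.5},{"offset": [0,0,-1],"twist": [0,0,0],"grip": 0.5},{"offset": [0,0,-1],"twist": [0,0,0],"grip": 0.5},{"offset": [0,0,-1],"twist": [0,0,0],"grip": 0.5},{"offset": [0,0,-1],"twist": [0,0,0],"grip": 0.5},{"offset": [0,0,-1],"twist": [0,0,0],"grip": 0.5},{"offset": [0,0,-1],"twist": [0,0,0],"grip": 0.5},{"offset": [0,0,-1],"twist": [0,0,0],"grip": 0.5}])

```text
time: 15.52
eef_pos: [0.5596, -0.1328, 0.2974]
eef_rot: [-179.9, -0.0, -97.5]
wrist_force: [1.0, -0.4, 0.3]
grip_width: 0.0642
```

```bash
cat > chk.py <<'E'
from board import *
import sys
k=sys.argv[1]
a=snap('top','t%s.png'%k);b=snap('side','s%s.png'%k)
for n,s in(('top',a),('side',b)):
    W=cloud(s);c,yaw,q,R,res=board(W,s['pixels']);print(n,c,round(yaw,2),np.round(q[1],4),[x[2] for x in res])
    X,Y,Z=W[...,0],W[...,1],W[...,2]
    m=(X>.4)&(X<.68)&(Y>-.2)&(Y<.2)&(Z>.040)&(Z<.058)
    kk,l,st,_=cv2.connectedComponentsWithStats(m.astype(np.uint8))
    for i in range(1,kk):
        if st[i,4]>60:
            t=cv2.minAreaRect(W[l==i][:,:2].astype(np.float32));w=(np.array(t[0])-c)@R
            print('  blank local mm',np.round(w*1e3,1),'yaw rel',round((t[2]-yaw+45)%90-45,1),np.round(t[1],4),np.round(np.median(Z[l==i]),4))
g=np.hstack([a['pixels'][160:310,195:360],b['pixels'][210:360,240:405]])
cv2.imwrite('pics/c%s.png'%k,cv2.resize(g,(792,360),interpolation=2))
E
python3 chk.py 1; python3 - <<'E'
from go import *
s=r.read_state();print(s['eef_pos'],s['eef_rot'],s['joint_pos'])
E
```

```text
top [0.52411454 0.10068386] -6.8 [0.0624 0.0285] [np.float64(0.0), np.float64(0.0), np.float64(0.0), np.float64(-2.0), np.float64(0.0), np.float64(0.0)]
  blank local mm [ 66.6 -25.7] yaw rel 0.7 [0.0401 0.0458] 0.0501
side [ 0.48322158 -0.02244305] -7.33 [0.3253 0.0754] [np.float64(-0.0), np.float64(-0.7), np.float64(0.0), np.float64(-0.5), np.float64(0.8), np.float64(-0.6)]
  blank local mm [ 89.4 -97.6] yaw rel -0.1 [0.0483 0.0466] 0.0483
  blank local mm [89.3  2.9] yaw rel -0.6 [0.0482 0.0459] 0.0483
  blank local mm [ 90.3 101.4] yaw rel -1.6 [0.0481 0.0464] 0.0482
[ 0.56081117 -0.13335258  0.30022024] [-1.79517515e+02 -1.49663211e-01 -9.75008616e+01] [-2.51387573e+01  2.17638479e+01  5.91021037e+01  3.60993760e-03
  9.86288970e+01  7.23620315e+01]
```

View pics/c1.png

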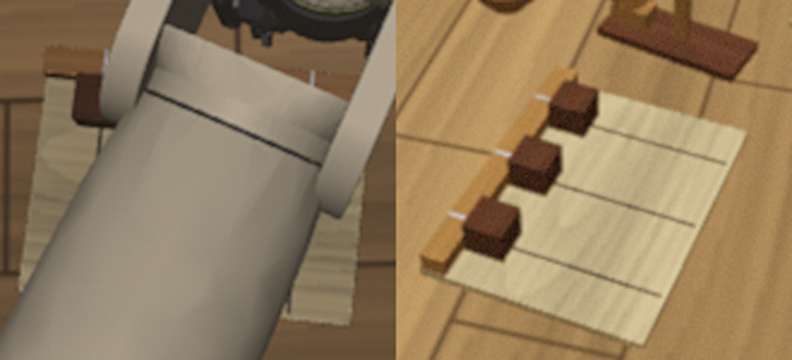

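The side crop shows all three blanks seated at the batten on their lines. The arm hides most of the top view, so I'll re-measure from the holder side.

```bash
cat >> go.py <<'E'
def rulepose(tilt=45,hy=165,ctr=(.481,-.3163,.138),up=.005,back=0,along=0):
    h=np.array([np.cos(np.radians(hy)),np.sin(np.radians(hy)),0]);z=np.array([0,0,1.])
    u=(h+z)/2**.5;n=(z-h)/2**.5
    x=np.array([np.cos(np.radians(hy+90)),np.sin(np.radians(hy+90)),0])
    tz=-n; ty=np.cross(tz,x)
    e=Ro.from_matrix(np.stack([x,ty,tz],1)).as_euler('xyz',degrees=True)
    return np.array(ctr)+n*(up-.0187+back)+u*along,e
E
python3 - <<'E'
from go import *
p,e=rulepose(back=.12);print(p,e)
s=r.read_state();plan(p,e)
plan([*p[:2],.30],e)
E
```

```text
[ 0.55360425 -0.33575425  0.21316545] [ 1.35000000e+02  1.27222187e-14 -1.05000000e+02]
shift tot [ 8.06 -0.74  3.51] turn tot [-7.57 -0.51  1.18]
shift tot [ 8.06 -0.77  0.04] turn tot [-7.57 -0.51  1.18]
```

>>> apply_moves(plan=[{"offset": [0.8,-0.07,0],"twist": [0,0,0],"grip": 0.5},{"offset": [0.8,-0.07,0],"twist": [0,0,0],"grip": 0.5},{"offset": [0.8,-0.07,0],"twist": [0,0,0],"grip": 0.5},{"offset": [0.8,-0.07,0],"twist": [0,0,0],"grip": 0.5},{"offset": [0.8,-0.07,0],"twist": [0,0,0],"grip": 0.5},{"offset": [0.8,-0.07,0],"twist": [0,0,0],"grip": 0.2},{"offset": [0.8,-0.07,0],"twist": [0,0,0],"grip": 0},{"offset": [0.8,-0.07,0],"twist": [0,0,0],"grip": -0.4},{"offset": [0.8,-0.07,0],"twist": [0,0,0],"grip": -0.4},{"offset": [0.8,-0.07,0],"twist": [0,0,0],"grip": -0.4},{"offset": [0,0,0],"twist": [-0.84,-0.06,0.13],"grip": -0.4},{"offset": [0,0,0],"twist": [-0.84,-0.06,0.13],"grip": -0.4},{"offset": [0,0,0],"twist": [-0.84,-0.06,0.13],"grip": -0.4},{"offset": [0,0,0],"twist": [-0.84,-0.06,0.13],"grip": -0.4},{"offset": [0,0,0],"twist": [-0.84,-0.06,0.13],"grip": -0.4},{"offset": [0,0,0],"twist": [-0.84,-0.06,0.13],"grip": -0.4},{"offset": [0,0,0],"twist": [-0.84,-0.06,0.13],"grip": -0.4},{"offset": [0,0,0],"twist": [-0.84,-0.06,0.13],"grip": -0.4},{"offset": [0,0,0],"twist": [-0.85,-0.03,0.14],"grip": -0.4},{"offset": [0,0,0],"twist": [0,0,0],"grip": -0.4}])

```text
time: 17.28
eef_pos: [0.5262, -0.3203, 0.2779]
eef_rot: [134.4, 0.1, -104.8]
wrist_force: [0.9, -0.2, -1.0]
grip_width: 0.0254
```

```bash
python3 chk.py 2; python3 - <<'E'
from go import *
s=r.read_state();print(s['eef_pos'],s['eef_rot'],s['joint_pos'])
p,e=rulepose(back=.12);plan(p,e)
E
```

```text
top [0.52495978 0.10836753] -8.01 [0.0518 0.0289] [np.float64(-11.0), np.float64(0.0), np.float64(-7.8), np.float64(-6.4), np.float64(0.0), np.float64(0.0)]
  blank local mm [ 67.1 -18.9] yaw rel -0.2 [0.0135 0.0451] 0.0502
side [ 0.48320261 -0.02171243] -7.34 [0.3229 0.0761] [np.float64(-0.6), np.float64(-0.3), np.float64(-0.6), np.float64(-0.4), np.float64(-0.1), np.float64(0.1)]
  blank local mm [ 89.6 -98.4] yaw rel -2.0 [0.0468 0.0458] 0.0481
  blank local mm [89.5  1.5] yaw rel 1.6 [0.0486 0.0461] 0.0481
  blank local mm [ 89.9 101.6] yaw rel 0.3 [0.0476 0.0468] 0.0484
[ 0.52646402 -0.32081108  0.28093766] [ 1.35054809e+02 -4.65947699e-02 -1.04766217e+02] [-35.65041818  54.61470852  12.75563004 -32.28649066 151.80586578
  45.80589087]
shift tot [ 0.3  -2.77  1.07] turn tot [-0.01 -0.03  0.02]
```

View pics/t2.png

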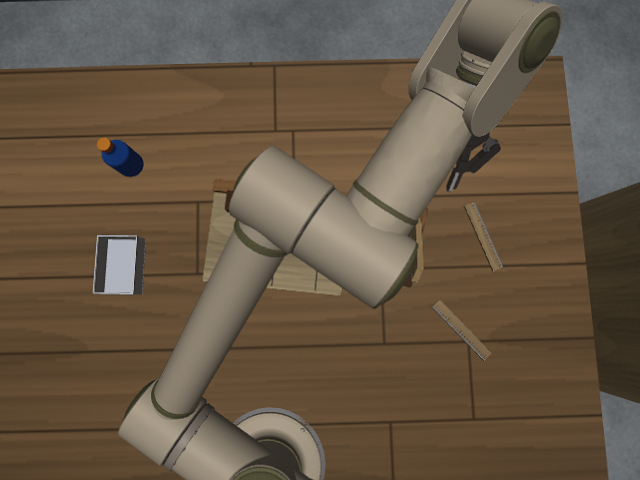

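Top view: the arm is stretched to its j3 limit, so a 45° tilt isn't reachable at the pre-grasp. I'll use a 25° tilt from vertical, and check the blanks more carefully in the side depth.

```bash
cat >> go.py <<'E'
def rulegrasp(tilt=25,hy=165,ctr=(.481,-.3163,.138),up=.006,back=0,along=0):
    h=np.array([np.cos(np.radians(hy)),np.sin(np.radians(hy)),0]);z=np.array([0,0,1.])
    u=(h+z)/2**.5;n=(z-h)/2**.5;t=np.radians(tilt)
    x=np.array([np.cos(np.radians(hy+90)),np.sin(np.radians(hy+90)),0])
    tz=h*np.sin(t)-z*np.cos(t);ty=np.cross(tz,x)
    e=Ro.from_matrix(np.stack([x,ty,tz],1)).as_euler('xyz',degrees=True)
    return np.array(ctr)+n*up+tz*(.0187-back)+u*along,e
E
cat > chk2.py <<'E'
from board import *
import sys
c=np.array([.50514,-.02502]);yaw=-7.54;R=Ro.from_euler('z',yaw,degrees=True).as_matrix()[:2,:2]
s=snap('side');W=cloud(s)
L=(W[...,:2]-c)@R;Z=W[...,2]
m=(abs(L[...,0])<.15)&(abs(L[...,1])<.16)&(Z>.046)&(Z<.053)
kk,l,st,_=cv2.connectedComponentsWithStats(cv2.morphologyEx(m.astype(np.uint8),cv2.MORPH_OPEN,np.ones((3,3),np.uint8)))
for i in range(1,kk):
    if st[i,4]>60:
        t=cv2.minAreaRect(L[l==i].astype(np.float32));print(np.round(np.array(t[0])*1e3,1),np.round(np.array(t[1])*1e3,1),round((t[2]+45)%90-45,1),st[i,4])
E
python3 chk2.py
python3 - <<'E'
from go import *
p,e=rulegrasp(back=.1);print(p,e)
plan(p,e)
print(rulegrasp())
E
```

```text
[ 67.6 -98. ] [41.9 44.4] -4.4 142
[65.8  3.3] [45.9 44.5] -0.9 166
[ 68.  101.4] [43.9 46.7] 2.1 203
[ 0.51828619 -0.3262908   0.21592546] [ 1.55000000e+02  1.27222187e-14 -1.05000000e+02]
shift tot [ 0.29 -1.69  2.06] turn tot [ 3.3  -0.03  0.02]
(array([ 0.4774644 , -0.31535264,  0.12529469]), array([ 1.55000000e+02,  1.27222187e-14, -1.05000000e+02]))
```

```bash
python3 - <<'E'
from go import *
s=r.read_state();p=s['eef_pos']
plan([.25,-.46,.33],[155,0,-105],[p[0],p[1],p[2]],[155,0,-105])
E
```

```text
shift tot [8.24 9.18 2.17] turn tot [0. 0. 0.]
```

>>> apply_moves(plan=[{"offset": [0,0,0],"twist": [0.82,0,0],"grip": -0.4},{"offset": [0,0,0],"twist": [0.82,0,0],"grip": -0.4},{"offset": [0,0,0],"twist": [0.82,0,0],"grip": -0.4},{"offset": [0,0,0],"twist": [0.84,0,0],"grip": -0.4},{"offset": [0,-0.5,-1],"twist": [0,0,0],"grip": -0.4},{"offset": [0,-0.5,-1],"twist": [0,0,0],"grip": -0.4},{"offset": [0.69,0.83,0.3],"twist": [0,0,0],"grip": -0.4},{"offset": [0.69,0.83,0.3],"twist": [0,0,0],"grip": -0.4},{"offset": [0.69,0.83,0.3],"twist": [0,0,0],"grip": -0.4},{"offset": [0.69,0.83,0.3],"twist": [0,0,0],"grip": -0.4},{"offset": [0.69,0.83,0.3],"twist": [0,0,0],"grip": -0.4},{"offset": [0.69,0.83,0.3],"twist": [0,0,0],"grip": -0.4},{"offset": [0.69,0.83,0.3],"twist": [0,0,0],"grip": -0.4},{"offset": [0.69,0.83,0.3],"twist": [0,0,0],"grip": -0.4},{"offset": [0.69,0.83,0.3],"twist": [0,0,0],"grip": -0.4},{"offset": [0.69,0.83,0.3],"twist": [0,0,0],"grip": -0.4},{"offset": [0.69,0.83,0.3],"twist": [0,0,0],"grip": -0.4},{"offset": [0.65,0.83,0.3],"twist": [0,0,0],"grip": -0.4},{"offset": [0,0,0],"twist": [0,0,0],"grip": -0.4}])

```text
time: 19.02
eef_pos: [0.2511, -0.4615, 0.3384]
eef_rot: [155.2, -0.4, -105.1]
wrist_force: [-0.3, -0.1, -0.0]
grip_width: 0.0255
```

```bash
python3 chk.py 3; python3 - <<'E'
from go import *
s=r.read_state();print(s['eef_pos'],s['eef_rot'],s['joint_pos'])
E
```

```text
top [ 0.50738989 -0.02589512] -7.52 [0.3202 0.0293] [np.float64(0.5), np.float64(0.2), np.float64(0.5), np.float64(0.5), np.float64(0.4), np.float64(0.6)]
  blank local mm [67.3 99.9] yaw rel 0.8 [0.0448 0.0458] 0.0499
  blank local mm [67.2  1. ] yaw rel 0.7 [0.045  0.0457] 0.0501
  blank local mm [ 67.3 -99. ] yaw rel 0.1 [0.0447 0.0455] 0.0502
side [ 0.48347204 -0.0216058 ] -7.52 [0.3214 0.0763] [np.float64(-0.5), np.float64(-1.2), np.float64(-0.4), np.float64(0.1), np.float64(-0.5), np.float64(-1.2)]
  blank local mm [ 89.1 -98.6] yaw rel -2.5 [0.0504 0.0452] 0.0482
  blank local mm [88.9  1.7] yaw rel -0.8 [0.0472 0.0456] 0.0483
  blank local mm [ 89.5 100.6] yaw rel 0.6 [0.0486 0.0465] 0.0484
[ 0.25391525 -0.46021257  0.33763071] [ 155.20936481   -0.30050865 -104.8981496 ] [-64.05199847  26.09778999  50.38699051 -21.34950131 118.37920203
  33.13656362]
```

View pics/c3.png

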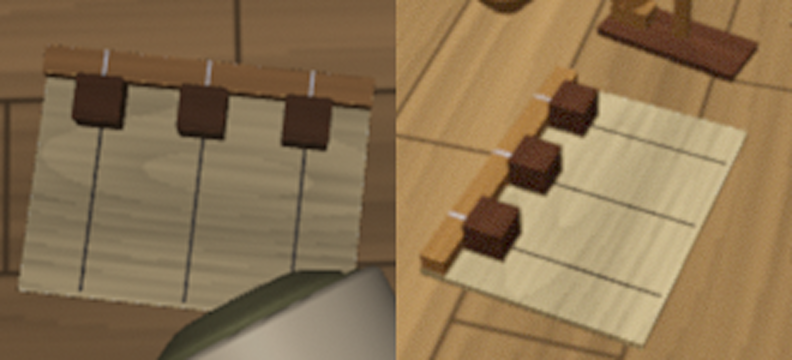

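Top crop: all three blanks are flush with the batten and on their lines, within about 0.6 mm and 0.8°. Now I'll refine the rule position.

```bash
python3 - <<'E'
from go import *
h=np.array([np.cos(np.radians(165)),np.sin(np.radians(165)),0]);z=np.array([0,0,1.])
u=(h+z)/2**.5;n=(z-h)/2**.5;x=np.cross(z,h)
for k in('top','side'):
    p=np.load(f'rule_{k}.npy')-[.481,-.3163,.138]
    a,b,c=p@u,p@n,p@x
    i=(a>-.03)&(a<.13)
    print(k,'u',a[i].max(),'n pct',np.percentile(b[i],[2,50,90,98]),'lat',np.percentile(c[i],[2,10,50,90,98]))
    t=i&(b>np.percentile(b[i],98)-.006)
    print('  top edge lat',np.percentile(c[t],[5,50,95]),t.sum(),'slope',np.degrees(np.polyfit(a[t],c[t],1)[0]))
    t2=i&(b<.008);print('  side face lat',np.median(c[t2]),np.polyfit(a[t2],c[t2],1)[0])
p,e=rulegrasp(back=.1)
plan(p,e);plan([p[0],p[1],.33],e)
E
```

```text
top u 0.121893431467883 n pct [-0.01588442  0.01420806  0.01916703  0.02017295] lat [-0.00635769 -0.0060853  -0.00371369  0.00397092  0.0055281 ]
  top edge lat [-0.00592397 -0.0008726   0.00520386] 265 slope 0.10753682663505057
  side face lat -0.005527493852847891 0.06295534147431804
side u 0.12152889795656938 n pct [-0.01812878  0.00123565  0.01467061  0.01683354] lat [-8.12232700e-03 -6.70996703e-03 -3.95984591e-03 -9.22929000e-05
  5.32014002e-03]
  top edge lat [-0.00735287 -0.00364554  0.00505357] 98 slope 0.3659564007039742
  side face lat -0.004045184657364309 0.026387967923889893
shift tot [ -7.92 -10.05   0.67] turn tot [-0.03 -0.05 -0.01]
shift tot [-7.9  -8.14 -3.47] turn tot [-0.03 -0.05 -0.01]
```

>>> apply_moves(plan=[{"offset": [-0.66,-0.68,-0.29],"twist": [0,0,0],"grip": -0.4},{"offset": [-0.66,-0.68,-0.29],"twist": [0,0,0],"grip": -0.4},{"offset": [-0.66,-0.68,-0.29],"twist": [0,0,0],"grip": -0.4},{"offset": [-0.66,-0.68,-0.29],"twist": [0,0,0],"grip": -0.4},{"offset": [-0.66,-0.68,-0.29],"twist": [0,0,0],"grip": -0.4},{"offset": [-0.66,-0.68,-0.29],"twist": [0,0,0],"grip": -0.4},{"offset": [-0.66,-0.68,-0.29],"twist": [0,0,0],"grip": -0.4},{"offset": [-0.66,-0.68,-0.29],"twist": [0,0,0],"grip": -0.4},{"offset": [-0.66,-0.68,-0.29],"twist": [0,0,0],"grip": -0.4},{"offset": [-0.66,-0.68,-0.29],"twist": [0,0,0],"grip": -0.4},{"offset": [-0.66,-0.68,-0.29],"twist": [0,0,0],"grip": -0.4},{"offset": [-0.66,-0.68,-0.29],"twist": [0,0,0],"grip": -0.4},{"offset": [0,-0.38,0.83],"twist": [0,0,0],"grip": -0.4},{"offset": [0,-0.38,0.83],"twist": [0,0,0],"grip": -0.4},{"offset": [0,-0.38,0.83],"twist": [0,0,0],"grip": -0.4},{"offset": [0,-0.38,0.83],"twist": [0,0,0],"grip": -0.4},{"offset": [0,0,0],"twist": [0,0,0],"grip": -0.4},{"offset": [0,0,0],"twist": [0,0,0],"grip": -0.4}])

```text
time: 20.62
eef_pos: [0.5189, -0.3245, 0.2371]
eef_rot: [155.0, -0.1, -104.7]
wrist_force: [0.1, -0.0, 0.1]
grip_width: 0.0256
```

```bash
python3 - <<'E'
from go import *
s=r.read_state();print(s['eef_pos'],s['eef_rot'],s['joint_pos'])
plan(*rulegrasp(back=.1));plan(*rulegrasp())
p,e=rulegrasp();plan(rulegrasp(along=.1)[0],e,p,e)
E
```

```text
[ 0.51894341 -0.32445946  0.23713022] [ 1.54962846e+02 -1.08495524e-01 -1.04722745e+02] [-38.47556846  41.24655063  38.77704265 -11.77409827 122.53280383
  61.90568866]
shift tot [ 0.08 -0.35  0.77] turn tot [ 0.01 -0.04  0.03]
shift tot [ 0.06 -0.36  4.77] turn tot [ 0.01 -0.04  0.03]
shift tot [-0.    3.76 -1.37] turn tot [0. 0. 0.]
```

Approach along the tool axis.

>>> apply_moves(plan=[{"offset": [0.06,-0.36,0.77],"twist": [0.01,-0.04,0.03],"grip": -0.4},{"offset": [0,0,0.7],"twist": [0,0,0],"grip": -0.4},{"offset": [0,0,0.7],"twist": [0,0,0],"grip": -0.4},{"offset": [0,0,0.7],"twist": [0,0,0],"grip": -0.4},{"offset": [0,0,0.6],"twist": [0,0,0],"grip": -0.4},{"offset": [0,0,0.6],"twist": [0,0,0],"grip": -0.4},{"offset": [0,0,0.4],"twist": [0,0,0],"grip": -0.4},{"offset": [0,0,0.3],"twist": [0,0,0],"grip": -0.4},{"offset": [0,0,0],"twist": [0,0,0],"grip": -0.4},{"offset": [0,0,0],"twist": [0,0,0],"grip": -0.4}])

```text
time: 21.45
eef_pos: [0.478, -0.3162, 0.1261]
eef_rot: [155.2, -0.1, -105.0]
wrist_force: [0.2, 1.1, -0.3]
grip_width: 0.0258
```

```bash
python3 - <<'E'
from go import *
plan(*rulegrasp())
s=snap('side');cv2.imwrite('pics/g.png',cv2.resize(s['pixels'][140:260,290:430],(700,600),interpolation=2))
E
```

```text
shift tot [-0.03  0.01  0.04] turn tot [-0.03 -0.01 -0.01]
```

View pics/g.png

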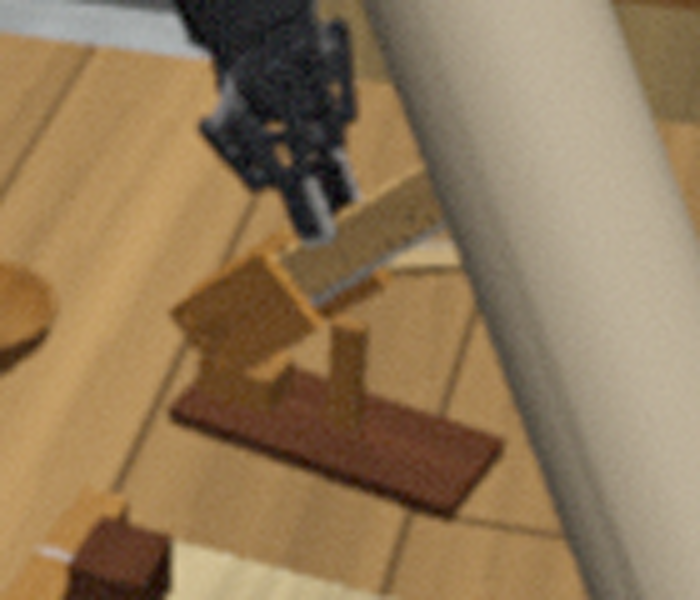

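```bash
python3 - <<'E'
from go import *
s=snap('side');st=r.read_state()
R=Ro.from_euler('xyz',st['eef_rot'],degrees=True).as_matrix();p=st['eef_pos']
h=np.array([np.cos(np.radians(165)),np.sin(np.radians(165)),0]);z=np.array([0,0,1.]);n=(z-h)/2**.5;u=(h+z)/2**.5
c=np.array([.481,-.3163,.138]);x=R[:,0]
for nm,q in dict(tcp=p,tipL=p-x*.013,tipL2=p-x*.025,low=c-n*.018-x*.006,up=c+n*.018-x*.006,mouth=c-u*.04+n*.018-x*.006).items():
    print(nm,np.round((proj(s,q)-[290,140])*5))
print(x)
E
```

```text
tcp [348. 264.]
tipL [337. 275.]
tipL2 [327. 286.]
low [358. 276.]
up [319. 225.]
mouth [274. 253.]
[-0.25930302 -0.96579535  0.0011388 ]
```

>>> apply_moves(plan=[{"offset": [0,0,0],"twist": [0,0,0],"grip": -1},{"offset": [0,0,0],"twist": [0,0,0],"grip": -1},{"offset": [0,0,0],"twist": [0,0,0],"grip": -1},{"offset": [0,0,0],"twist": [0,0,0],"grip": -1},{"offset": [0,0,0],"twist": [0,0,0],"grip": -1}])

```text
time: 21.97
eef_pos: [0.4778, -0.3163, 0.1257]
eef_rot: [155.2, -0.1, -105.0]
wrist_force: [2.8, 0.0, 5.8]
grip_width: 0.0098
```

```bash
python3 - <<'E'
from go import *
plan(*rulegrasp())
s=snap('side');cv2.imwrite('pics/g2.png',cv2.resize(s['pixels'][140:260,290:430],(700,600),interpolation=2))
E
```

```text
shift tot [-0.03  0.01  0.02] turn tot [-0.03 -0.01 -0.01]
```

View pics/g2.png

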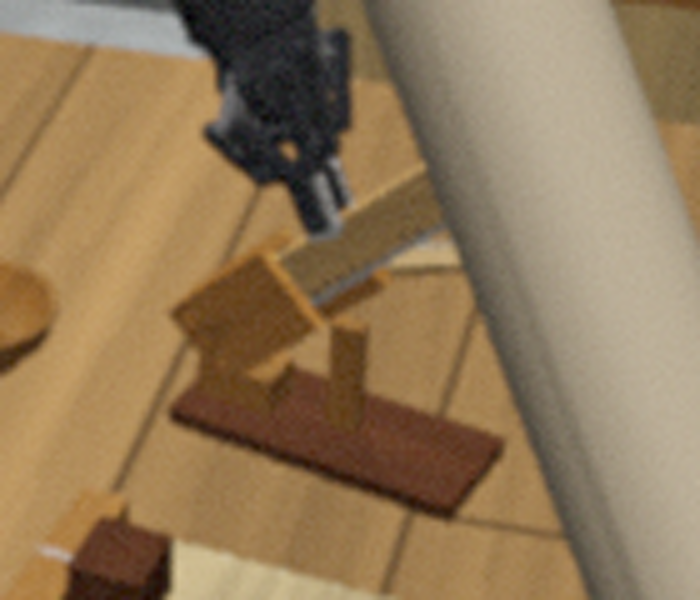

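```bash
python3 - <<'E'
from go import *
s=snap('side');W=cloud(s);st=r.read_state()
R=Ro.from_euler('xyz',st['eef_rot'],degrees=True).as_matrix();p=st['eef_pos']
for a,b in((317,180),(322,200),(325,220),(330,230),(335,245),(350,230),(345,190)):
    c,ro=int(290+a/5),int(140+b/5)
    print((a,b),np.round((W[ro,c]-p)@R*1e3,1),s['pixels'][ro,c])
# rule orient points relative to TCP
E
```

```text
(317, 180) [-13.2   9.6 -59.4] [113 115 116]
(322, 200) [-13.9   8.4 -47.5] [93 95 97]
(325, 220) [-13.4   6.3 -35.1] [74 74 75]
(330, 230) [-10.    4.5 -27.2] [100 102 103]
(335, 245) [ -8.2   2.6 -16.9] [ 56  89 114]
(350, 230) [ -7.5  15.5 -24.5] [ 55  86 110]
(345, 190) [  7.2  11.2 -42.4] [108 115 122]
```

The depth map shows the finger ends about 26 mm short of the reported TCP, so only the top ~5 mm of the rule is gripped. I'll open, go 16 mm deeper and re-grip.

>>> apply_moves(plan=[{"offset": [0,0,0],"twist": [0,0,0],"grip": -0.4},{"offset": [0,0,0],"twist": [0,0,0],"grip": -0.4},{"offset": [0,0,0],"twist": [0,0,0],"grip": -0.4},{"offset": [0,0,0.16],"twist": [0,0,0],"grip": -0.4},{"offset": [0,0,0.16],"twist": [0,0,0],"grip": -0.4},{"offset": [0,0,0.16],"twist": [0,0,0],"grip": -0.4},{"offset": [0,0,0.16],"twist": [0,0,0],"grip": -0.4},{"offset": [0,0,0],"twist": [0,0,0],"grip": -0.4}])

```text
time: 22.73
eef_pos: [0.4702, -0.3138, 0.1094]
eef_rot: [154.9, 0.0, -105.0]
wrist_force: [-0.8, -0.9, 0.1]
grip_width: 0.0257
```

```bash
python3 - <<'E'
from go import *
s=snap('side');W=cloud(s);st=r.read_state()
R=Ro.from_euler('xyz',st['eef_rot'],degrees=True).as_matrix();p=st['eef_pos']
L=(W-p)@R*1e3
im=s['pixels'].astype(int);grey=(im.max(-1)-im.min(-1)<14)
m=grey&(abs(L[...,0])<60)&(abs(L[...,1])<30)&(L[...,2]>-80)&(L[...,2]<20)
q=L[m];print(len(q),np.percentile(q[:,2],[90,97,99,100]));print(np.round(q[q[:,2]>-38][:12],1))
cv2.imwrite('pics/g3.png',cv2.resize(s['pixels'][140:260,290:430],(700,600),interpolation=2))
E
```

```text
197 [-36.46714139 -30.16854274 -24.36844988  -7.39825722]
[[-20.1   7.1 -37.3]
 [-18.5   9.1 -36.3]
 [-24.5  -0.6 -37.4]
 [-19.6   2.1 -34.4]
 [-17.8   4.  -33.3]
 [-22.1  10.6 -34.9]
 [-15.9   9.1 -31.7]
 [-28.5  -2.1 -36.6]
 [-25.4  -1.2 -34.8]
 [-25.4   2.1 -34.5]
 [-25.2   5.2 -34. ]
 [-22.4   6.3 -32.4]]
```

View pics/g3.png

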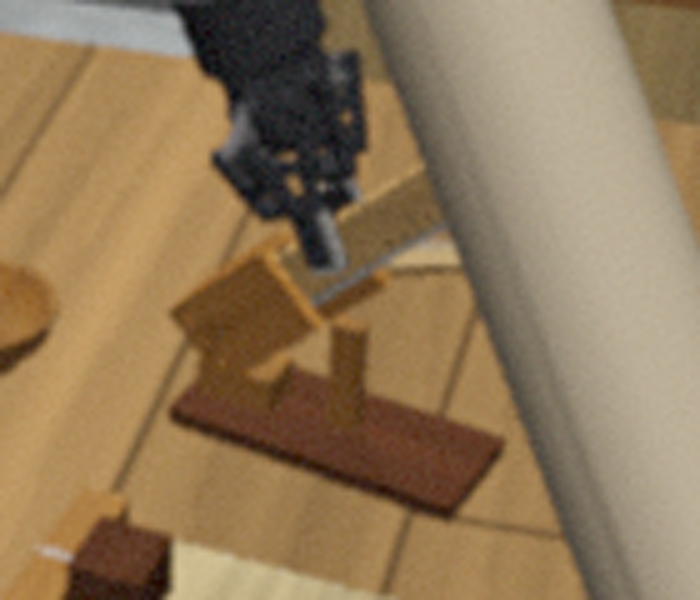

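>>> apply_moves(plan=[{"offset": [0,0,0],"twist": [0,0,0],"grip": -1},{"offset": [0,0,0],"twist": [0,0,0],"grip": -1},{"offset": [0,0,0],"twist": [0,0,0],"grip": -1},{"offset": [0,0,0],"twist": [0,0,0],"grip": -1},{"offset": [0,0,0],"twist": [0,0,0],"grip": -1},{"offset": [0,0,-0.06],"twist": [0,0,0],"grip": -1},{"offset": [0,0.17,-0.065],"twist": [0,0,0],"grip": -1},{"offset": [0,0.17,-0.065],"twist": [0,0,0],"grip": -1},{"offset": [0,0,0],"twist": [0,0,0],"grip": -1}])

```text
time: 23.53
eef_pos: [0.4649, -0.3126, 0.119]
eef_rot: [155.1, -0.0, -105.0]
wrist_force: [-0.0, -0.1, -1.1]
grip_width: 0.0108
```

>>> apply_moves(plan=[{"offset": [0,0.39,-0.142],"twist": [0,0,0],"grip": -1},{"offset": [0,0.39,-0.142],"twist": [0,0,0],"grip": -1},{"offset": [0,0.39,-0.142],"twist": [0,0,0],"grip": -1},{"offset": [0,0.39,-0.142],"twist": [0,0,0],"grip": -1},{"offset": [0,0.39,-0.142],"twist": [0,0,0],"grip": -1},{"offset": [0,0.39,-0.142],"twist": [0,0,0],"grip": -1},{"offset": [0,0.39,-0.142],"twist": [0,0,0],"grip": -1},{"offset": [0,0.39,-0.142],"twist": [0,0,0],"grip": -1},{"offset": [0,0.39,-0.142],"twist": [0,0,0],"grip": -1},{"offset": [0,0.39,-0.142],"twist": [0,0,0],"grip": -1},{"offset": [0,0,0],"twist": [0,0,0],"grip": -1}])

```text
time: 24.45
eef_pos: [0.3936, -0.2936, 0.1933]
eef_rot: [155.1, -0.1, -105.1]
wrist_force: [0.2, 0.7, -0.4]
grip_width: 0.0108
```

```bash
python3 - <<'E'
from go import *
s=snap('side');W=cloud(s);cv2.imwrite('pics/d.png',s['pixels'][80:320,240:560])
st=r.read_state();p=st['eef_pos'];print(p,st['eef_rot'],st['joint_pos'])
plan([p[0],p[1],.36],st['eef_rot'])
E
```

```text
[ 0.39409063 -0.29366345  0.19246746] [ 1.55115576e+02 -4.99632874e-02 -1.05055544e+02] [-43.73074084  28.86753411  69.25611732 -12.03704288 103.70425567
  60.73686221]
shift tot [ 0.01  2.82 -6.08] turn tot [0. 0. 0.]
```

View pics/d.png

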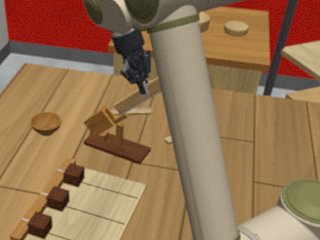

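The side view shows the rule held by its middle with its foot drawn clear (114 mm travelled). Now lift and level.

>>> apply_moves(plan=[{"offset": [0,0.35,-0.76],"twist": [0,0,0],"grip": -1},{"offset": [0,0.35,-0.76],"twist": [0,0,0],"grip": -1},{"offset": [0,0.35,-0.76],"twist": [0,0,0],"grip": -1},{"offset": [0,0.35,-0.76],"twist": [0,0,0],"grip": -1},{"offset": [0,0.35,-0.76],"twist": [0,0,0],"grip": -1},{"offset": [0,0.35,-0.76],"twist": [0,0,0],"grip": -1},{"offset": [0,0.35,-0.76],"twist": [0,0,0],"grip": -1},{"offset": [0,0.35,-0.76],"twist": [0,0,0],"grip": -1},{"offset": [0,0,0],"twist": [0.7,0,0],"grip": -1},{"offset": [0,0,0],"twist": [0.8,0,0],"grip": -1},{"offset": [0,0,0],"twist": [0.8,0,0],"grip": -1},{"offset": [0,0,0],"twist": [0.8,0,0],"grip": -1},{"offset": [0,0,0],"twist": [0.8,0,0],"grip": -1},{"offset": [0,0,0],"twist": [0.8,0,0],"grip": -1},{"offset": [0,0,0],"twist": [0.8,0,0],"grip": -1},{"offset": [0,0,0],"twist": [0.8,0,0],"grip": -1},{"offset": [0,0,0],"twist": [0.8,0,0],"grip": -1},{"offset": [0,0,0],"twist": [0.4,0,0],"grip": -1},{"offset": [0,0,0],"twist": [0,0,0],"grip": -1}])

```text
time: 26.08
eef_pos: [0.3941, -0.2933, 0.3586]
eef_rot: [-159.9, 0.0, -105.1]
wrist_force: [-0.4, 0.3, -0.9]
grip_width: 0.0109
```

```bash
cat >> go.py <<'E'
# rule centre in tool frame (assumed seated at grasp)
Pg=np.array([.4702,-.3138,.1094]);Eg=[154.9,0,-105]
REL=Ro.from_euler('xyz',Eg,degrees=True).inv().apply(np.array([.481,-.3163,.138])-Pg)
E
python3 - <<'E'
from go import *
st=r.read_state();p=st['eef_pos'];print(p,st['eef_rot'],st['joint_pos'],REL)
ef=[200,0,-7.5]
plan(p,ef)
t=np.array([*mark(0),.162])-Ro.from_euler('xyz',ef,degrees=True).apply(REL)
print('tcp final',t)
plan(t+[0,0,.12],ef,p,st['eef_rot'])
E
```

```text
[ 0.39407247 -0.293312    0.35856482] [-1.59932652e+02  2.89671523e-02 -1.05108478e+02] [-58.7213188    2.35091667  77.98450741  13.76408833  85.01520306
  46.96159565] [-0.00038043  0.00209926 -0.03059899]
shift tot [0. 0. 0.] turn tot [-1.000e-02 -5.570e+00 -1.528e+01]
tcp final [ 0.57522321 -0.02172845  0.13396434]
shift tot [-12.37  -2.47   5.36] turn tot [-1.000e-02 -5.570e+00 -1.528e+01]
```

>>> apply_moves(plan=[{"offset": [-0.77,-0.15,0.335],"twist": [0,0,0],"grip": -1},{"offset": [-0.77,-0.15,0.335],"twist": [0,0,0],"grip": -1},{"offset": [-0.77,-0.15,0.335],"twist": [0,0,0],"grip": -1},{"offset": [-0.77,-0.15,0.335],"twist": [0,0,0],"grip": -1},{"offset": [-0.77,-0.15,0.335],"twist": [0,0,0],"grip": -1},{"offset": [-0.77,-0.15,0.335],"twist": [0,0,0],"grip": -1},{"offset": [-0.77,-0.15,0.335],"twist": [0,0,0],"grip": -1},{"offset": [-0.77,-0.15,0.335],"twist": [0,0,0],"grip": -1},{"offset": [-0.77,-0.15,0.335],"twist": [0,0,0],"grip": -1},{"offset": [-0.77,-0.15,0.335],"twist": [0,0,0],"grip": -1},{"offset": [-0.77,-0.15,0.335],"twist": [0,0,0],"grip": -1},{"offset": [-0.77,-0.15,0.335],"twist": [0,0,0],"grip": -1},{"offset": [-0.77,-0.15,0.335],"twist": [0,0,0],"grip": -1},{"offset": [-0.77,-0.15,0.335],"twist": [0,0,0],"grip": -1},{"offset": [-0.77,-0.15,0.335],"twist": [0,0,0],"grip": -1},{"offset": [-0.77,-0.15,0.335],"twist": [0,0,0],"grip": -1}])

```text
time: 27.42
eef_pos: [0.5746, -0.0216, 0.2526]
eef_rot: [-160.1, -0.1, -105.0]
wrist_force: [0.3, -1.1, -2.0]
grip_width: 0.0111
```

>>> apply_moves(plan=[{"offset": [0,0,0],"twist": [0,-0.31,-0.85],"grip": -1},{"offset": [0,0,0],"twist": [0,-0.31,-0.85],"grip": -1},{"offset": [0,0,0],"twist": [0,-0.31,-0.85],"grip": -1},{"offset": [0,0,0],"twist": [0,-0.31,-0.85],"grip": -1},{"offset": [0,0,0],"twist": [0,-0.31,-0.85],"grip": -1},{"offset": [0,0,0],"twist": [0,-0.31,-0.85],"grip": -1},{"offset": [0,0,0],"twist": [0,-0.31,-0.85],"grip": -1},{"offset": [0,0,0],"twist": [0,-0.31,-0.85],"grip": -1},{"offset": [0,0,0],"twist": [0,-0.31,-0.85],"grip": -1},{"offset": [0,0,0],"twist": [0,-0.31,-0.85],"grip": -1},{"offset": [0,0,0],"twist": [0,-0.31,-0.85],"grip": -1},{"offset": [0,0,0],"twist": [0,-0.31,-0.85],"grip": -1},{"offset": [0,0,0],"twist": [0,-0.31,-0.85],"grip": -1},{"offset": [0,0,0],"twist": [0,-0.31,-0.85],"grip": -1},{"offset": [0,0,0],"twist": [0,-0.31,-0.85],"grip": -1},{"offset": [0,0,0],"twist": [0,-0.31,-0.85],"grip": -1},{"offset": [0,0,0],"twist": [0,-0.31,-0.85],"grip": -1},{"offset": [0,0,0],"twist": [0,-0.31,-0.85],"grip": -1},{"offset": [0,0,0],"twist": [0,0,0],"grip": -1}])

```text
time: 29.0
eef_pos: [0.5746, -0.023, 0.2525]
eef_rot: [-160.0, 0.1, -7.1]
wrist_force: [-0.3, -0.4, -0.7]
grip_width: 0.011
```

```bash
python3 - <<'E'
from go import *
st=r.read_state();p=st['eef_pos'];print(p,st['eef_rot'],st['joint_pos'],st['grip_width'])
ef=[200,0,-7.5]
t=np.array([*mark(0),.162])-Ro.from_euler('xyz',ef,degrees=True).apply(REL)
plan(t+[0,0,.02],ef)
E
```

```text
[ 0.57460318 -0.02301479  0.25246973] [-1.60000797e+02  1.40264973e-01 -7.10049620e+00] [-23.70849462  23.40792472  66.89857906  19.18174478  95.44725537
 -15.71382847] 0.010954167903149337
shift tot [0.03 1.3  3.72] turn tot [0.   0.04 0.05]
```

Lower with 20 mm in reserve, then measure the rule.

>>> apply_moves(plan=[{"offset": [0.03,0.26,0.74],"twist": [0,0.04,0.05],"grip": -1},{"offset": [0,0.26,0.74],"twist": [0,0,0],"grip": -1},{"offset": [0,0.26,0.74],"twist": [0,0,0],"grip": -1},{"offset": [0,0.26,0.74],"twist": [0,0,0],"grip": -1},{"offset": [0,0.26,0.74],"twist": [0,0,0],"grip": -1},{"offset": [0,0,0],"twist": [0,0,0],"grip": -1},{"offset": [0,0,0],"twist": [0,0,0],"grip": -1},{"offset": [0,0,0],"twist": [0,0,0],"grip": -1}])

```text
time: 29.67
eef_pos: [0.5754, -0.0219, 0.1566]
eef_rot: [-160.0, -0.2, -7.7]
wrist_force: [-0.2, 0.3, -0.1]
grip_width: 0.0109
```

```bash
cat > ruleck.py <<'E'
from go import *
import sys
st=r.read_state();p=st['eef_pos'];print(p,st['eef_rot'],st['grip_width'],st['time'])
for n in('side','top'):
    s=snap(n,n[0]+'f%s.png'%sys.argv[1]);W=cloud(s)
    c=np.array([.50514,-.02502] if n=='side' else [.50739,-.02595+.0004])
    L=np.concatenate([(W[...,:2]-c)@Rb,W[...,2:]],-1)
    im=s['pixels'].astype(int);wood=(im[...,2]-im[...,0]>22)
    m=wood&(abs(L[...,0]-.0675)<.03)&(abs(L[...,1])<.16)&(L[...,2]>.125)&(L[...,2]<.23)
    q=L[m]*1e3
    print(n,len(q),'\n y',np.percentile(q[:,1],[0,.5,99.5,100]),'\n x',np.percentile(q[:,0],[1,50,99]))
    for lo in(-120,-90,-60,60,90):
        k=(q[:,1]>lo)&(q[:,1]<lo+30)
        if k.sum()>10: print('  y bin',lo,'x',np.percentile(q[k,0],[3,50,97]).round(1),'z',np.percentile(q[k,2],[2,50,98]).round(1),k.sum())
E
python3 ruleck.py 1
```

```text
[ 0.57539223 -0.02194581  0.15656741] [-160.00374635   -0.18506679   -7.73593618] 0.01091322182969091 29.6667
side 685 
 y [-111.30868966 -102.85237994  122.1201385   123.16790246] 
 x [50.99394781 64.36137856 86.29869731]
  y bin -120 x [61.7 69.7 74.4] z [165.4 199.2 203.1] 18
  y bin -90 x [61.7 63.7 72. ] z [165.1 199.4 201.9] 36
  y bin -60 x [61.2 62.8 64.1] z [164.5 173.7 200.2] 32
  y bin 60 x [62.3 64.1 73.9] z [164.4 192.3 201.6] 131
  y bin 90 x [62.6 64.6 74.6] z [164.6 190.5 201.7] 148
top 485 
 y [-99.02457296 -97.24760963 119.92993275 120.96171626] 
 x [61.65326539 64.82518097 74.40553578]
  y bin -120 x [61.7 63.2 68.2] z [177.6 200.3 203.6] 24
  y bin -90 x [61.5 62.8 70.5] z [175.7 200.3 204.1] 89
  y bin 60 x [62.2 65.4 74. ] z [175.  200.2 204.2] 141
  y bin 90 x [62.6 65.7 73.8] z [175.1 200.3 204.2] 135
```

View pics/sf1.png

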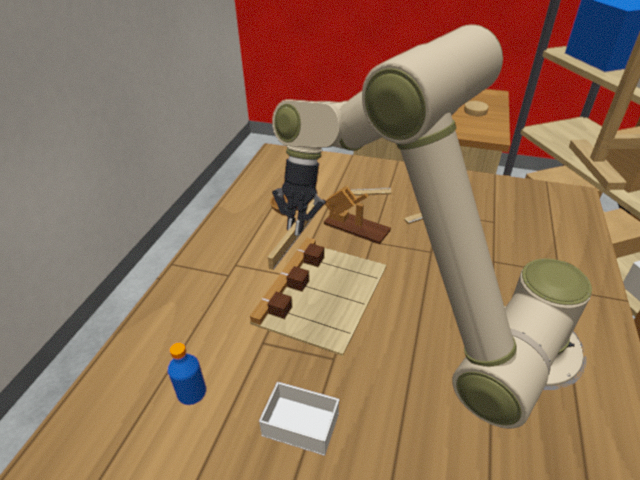

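The side view shows the rule level over the row, in the same line, with the bystanders and blanks in place. Its edges measure 164–200 mm high and it spans about ±120 mm. One last 18 mm down.

>>> apply_moves(plan=[{"offset": [0,0.08,0.22],"twist": [0,-0.015,-0.045],"grip": -1},{"offset": [0,0.09,0.24],"twist": [0,0,0],"grip": -1},{"offset": [0,0.08,0.22],"twist": [0,0,0],"grip": -1},{"offset": [0,0,0],"twist": [0,0,0],"grip": -1},{"offset": [0,0,0],"twist": [0,0,0],"grip": -1},{"offset": [0,0,0],"twist": [0,0,0],"grip": -1},{"offset": [0,0,0],"twist": [0,0,0],"grip": -1}])

```text
time: 30.35
eef_pos: [0.5749, -0.022, 0.1376]
eef_rot: [-160.0, -0.2, -7.4]
wrist_force: [-0.2, -0.1, -0.5]
grip_width: 0.0108
```

```bash
python3 ruleck.py 2; python3 chk2.py; python3 - <<'E'
from h import *
s=r.read_state();print(s['wrist_force'],abs(s['joint_velocities']).max())
d=np.load('c0.npz')['sp'].astype(int);n=snap('side')['pixels'].astype(int)
for nm,(y0,y1,x0,x1) in dict(bottle=(340,410,160,215),tub=(380,455,255,345)).items(): print(nm,abs(d-n)[y0:y1,x0:x1].mean())
E
```

```text
[ 0.57494215 -0.02197629  0.13761159] [-1.59976312e+02 -1.50886155e-01 -7.40571058e+00] 0.010836611176684406 30.35
side 697 
 y [-115.85792518 -106.61527544  122.25317466  125.12152782] 
 x [49.43541209 63.67344383 86.82899896]
  y bin -120 x [63.3 69.1 73.9] z [175.5 180.5 182.7] 20
  y bin -90 x [62.  64.7 71.2] z [145.8 179.8 182.7] 36
  y bin -60 x [49.5 62.6 63.9] z [144.2 157.5 221.4] 33
  y bin 60 x [61.7 63.3 72.7] z [146.3 171.4 182.6] 125
  y bin 90 x [61.7 63.6 73.6] z [146.4 171.6 182.9] 148
top 445 
 y [-98.19212115 -97.43842265 119.57392089 121.10788323] 
 x [61.21337788 64.52260992 73.77870599]
  y bin -120 x [61.5 62.4 66. ] z [159.2 180.2 184.6] 21
  y bin -90 x [61.5 63.1 70.2] z [157.4 180.7 184.1] 72
  y bin 60 x [61.4 65.2 73.5] z [157.7 181.3 185.3] 129
  y bin 90 x [61.3 64.7 73. ] z [155.9 181.2 185.1] 133
[ 68.3 -97.9] [45.3 46.6] 2.9 171
[67.3  2.1] [46.9 45.9] -1.6 188
[ 67.4 100.8] [45.4 44. ] -1.9 234
[-0.75450886 -0.14407154 -1.09761864] 0.14132749863509286
bottle 4.810649350649351
tub 4.45279012345679
```

```bash
python3 -c "from bench import finish_job; print(finish_job())"
```

```text
the job is handed in; nothing more can be done
None
```

I set the three blanks in a row, then drew the straightedge and handed the job in holding it level over the row. It took about 30 s on the robot's clock; no verdict was reported.

- **Blanks:** Each was gripped, turned square, slid along its line and pressed against the batten until the wrist force rose (8–19 N). The unobstructed top view then put them within about 0.6 mm of their lines, 67.3 mm in board x (target 67.5), and turned by 0.8° or less.
- **Straightedge:** The first grip caught only its top 5 mm or so, because the finger ends looked about 26 mm short of the reported TCP. I re-gripped 16 mm deeper and drew it out about 114 mm. It is now level and parallel to the row within about 0.3°, with its centre within about 1 mm of the middle blank's. Its lower edge is about 96 mm above the blanks.
- **Last checks:** The grip was steady and the wrist force was only about the rule's weight. I checked the tub and bottle by side-picture difference before and after (4–5 grey levels), which I took as noise. The bowl I only saw by eye, in an earlier picture.
- **Disagreements:** The two cameras differ by about 2 mm. In the final check the side camera put the blanks 1–2 mm towards +y, with angles scattered up to 3°. I took that as noise and trusted the top view, though it dates from before the rule was picked up.

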